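# Re-tray three dental models

## Robot

A 6-joint arm with a two-finger parallel gripper is mounted at the origin on the work surface. World frame = base frame: x ahead of the robot, y to its left, z up, the work surface at z = 0. Lengths are in m, angles in rad, forces in N, time in s.
With the tool pointing down it reaches from about 0.225 to 0.875 m from the base axis. Payload 3.4 kg.
Tool frame: the origin (TCP) lies at the very end of the fingers, on their centre line; the grasp point (between the pads) lies behind it (manip.grasp_offset is the z of the grasp point in the tool frame, in m); z points along the fingers, y is the line along which they close (so a half turn about z gives the same grasp; the last joint's range is limited). The gripper opens to 85 mm and grips with 20 to 120 N. Pads are 22 mm wide; open, the fingers measure 114 mm over their backs; the gripper's body (76 mm by 85 mm) begins 54 mm behind the grasp point. The pads swing forward as they close: fully open they stand 13 mm farther back than shut.
Start: joints at [1.019, 0.276, 1.505, -0, 1.361, -0.121], TCP at [0.24, 0.522, 0.231] pointing down, gripper open.
Joint ranges: [-2.89, 2.89], [-0.75, 2.08], [0.22, 2.7], [-1.18, 4.32], [0.11, 2.71], [-2.7, 2.7]. Speed limits (rad/s): [2.57, 2.57, 3.14, 3.14, 3.14, 3.14].

## Interface

Orientations are given as a unit quaternion [w, x, y, z].
In Python, from rig import manip gives the robot as it stands.
- The arm moves only by the shell command python3 -m pendant 'ROWS' [FORCE]. ROWS is JSON, a list of rows, each an object of numbers: "dx", "dy", "dz": the shift along the tool's x, y, z in m; "rx", "ry", "rz": the turn, a rotation vector about the tool's x, y, z in degrees; "hand": the finger opening in m, from 0 to 0.0854. In form: [{"dx": .., "dy": .., "dz": .., "rx": .., "ry": .., "rz": .., "hand": ..}, ...]. A call has 1 to 12 rows; each row shifts and turns the commanded pose from where the row before left it, along the tool's axes as they then stand; what a row does not reach is not made up. A row lasts 1/12 s, in which the tool goes at most 41.7 mm and 7.16 degrees, less where a joint would pass 70% of its speed; a pose out of reach is approached as far as the arm can. A call is refused whole if a number of a shift passes 0.0417 or a number of a turn 7.16, either way. A call with a gripper value outside its range is refused whole. The fingers move at their own pace and stop on an object; FORCE is the grip in N (left out, the last holds). Time passes only in rows, so rows that do not move let the fingers close. It gives the time, the measured TCP pose, the force, the opening and the grip force at its end, in the units of the state.
- manip.get_state(): the state, without advancing time (a new reading comes with each control period).
- manip.get_image(name): name is "scene" or "top" or "wrist"; returns a dict with "frame" (400x640x3 uint8, red, green, blue), "fx", "fy", "cx", "cy" (pixels), "position" and "attitude" of the camera in the world; the wrist camera has in their place "mount" (4x4, takes a point from camera to tool coordinates, whose origin is the TCP and whose axes are the flange's). Camera axes: x right, y up, looking along -z (the intrinsics and any distortion apply to the point x, -y, -z); pixel columns grow to the right and rows downward; lengths in m; the calibration is good to about 2 mm. The wrist camera is an equidistant fisheye: a pixel r from the principal point sees the ray r / f radians off the axis. A picture is of the moment at which its call begins: read the wrist's pose just before it. There is no depth.
- manip.sign_off(): hands the job in; it is judged then, once.
The state is a dict: "clock": time; "qpos": joint angles; "qd": joint speeds; "effort": joint torques, N m; "position": TCP position; "ee_rot": TCP orientation; "contact_force": force on the tool from outside, world axes, zero at the start; "moment": the same for the moment, N m; "width": finger opening in m; "gripper_force": force on a finger pad.
Only numpy, scipy, OpenCV 4.12 (cv2) and the standard library are available. Lean on these libraries where they do the work, as an engineer would, in place of code of your own. Each camera call takes 0.05 s, during which the arm holds its last target. There are 200 camera calls.

## Task

The three plaster models each stand in the wrong tray: put the full-arch model in the square tray, the quadrant model in the oblong tray and the single-tooth die in the round dish, each upright in the middle of its tray. Park one of them, let go, on the empty white palette on the way so that a tray comes free. Set the plaster down gently without dropping or tipping it, and leave the cup, the amber bottle and the small jar among the trays where they stand.

Things in the scene. Friction and masses are not known exactly. Their poses are not given: they have to be found in the camera images.
- full_arch: Full-arch dental model, loose, cream plaster with a horseshoe of 13 wax-coloured teeth. D-shaped base 58 mm long (x) by 58 mm wide (y), 26 mm high, 36 mm with teeth, about 150 g. Its curved front points to its -x; the two flat parallel sides at y = +-29 mm (from x = -10 to 29 mm) are for gripping, across y. Origin at the centre of its underside, z up. 
- quadrant: Quadrant dental model, loose, cream plaster with one row of 5 wax-coloured teeth. Straight block base 62 mm long (x), 28 mm wide (y), 26 mm high, 36 mm with teeth, about 90 g; grip across y. Origin at the centre of its underside, z up. 
- single_die: Single-tooth die, loose, cream plaster: a round base of 34 mm diameter, 26 mm high, with one wax-coloured tooth stub (16 mm wide at its foot) on top, 37 mm high in all, about 60 g; the smallest model. Origin at the centre of its underside, z up. 
- square_tray: Square shallow aluminium tray, 112 x 112 mm outside, rim 10 mm high, walls 4 mm, floor 4 mm thick (models stand 4 mm above its origin). At the start the quadrant model stands in it. The full-arch model belongs in it. Fixed on a glass plate, underside at z = 6 mm, yaw within 20 degrees. Origin: centre of its underside, z up.
- oblong_tray: Oblong shallow aluminium tray, 84 mm (x) by 160 mm (y) outside, rim 10 mm high, walls 4 mm, floor 4 mm thick (models stand 4 mm above its origin). At the start the single-tooth die stands in it. The quadrant model belongs in it. Fixed on a glass plate, underside at z = 6 mm, yaw within 20 degrees. Origin: centre of its underside, z up.
- round_dish: Round shallow aluminium dish, 116 mm outside diameter, rim 10 mm high, walls 4 mm, floor 4 mm thick (models stand 4 mm above its origin). At the start the full-arch model stands in it. The single-tooth die belongs in it. Fixed on a glass plate, underside at z = 6 mm, yaw within 20 degrees. Origin: centre of its underside, z up.
- palette: White ceramic palette, a flat rimless slab 110 mm (x) by 130 mm (y), 14 mm thick, with five small dry colour dots along its +x edge; empty at the start: the free spot. Fixed on a glass plate, underside at z = 6 mm, yaw within 20 degrees. Origin: centre of its underside, z up.
- mug: White ceramic cup without handle, 74 mm diameter at the rim, 72 mm high, loose, 250 g; bystander. Origin at the centre of its underside, z up. 
- bottle: Small amber bottle with a white cap, 32 mm diameter, 70 mm high, loose, 80 g; bystander. Origin at the centre of its underside, z up. 
- jar: Low white jar, 42 mm diameter, 32 mm high, loose, 60 g; bystander. It stands on the glass; the similar jars at the back, on the table, are fixed. Origin at the centre of its underside, z up. 
Mind the look-alikes: they are no part of the job. What is shaped like the quadrant but purple is not meant.

How it is judged:
On the way:
1. one of the models stands upright on the palette (within 45 mm of its middle), released (((horizontal distance between full_arch and palette below 0.045 m and z of full_arch in the frame of palette between 0.011 and 0.018 m and angle between full_arch's own z axis and vertical below 0.1 rad and linear speed of full_arch below 0.02 m/s and contact force between full_arch and the fingers below 0.05 N) or (horizontal distance between quadrant and palette below 0.045 m and z of quadrant in the frame of palette between 0.011 and 0.018 m and angle between quadrant's own z axis and vertical below 0.1 rad and linear speed of quadrant below 0.02 m/s and contact force between quadrant and the fingers below 0.05 N) or (horizontal distance between single_die and palette below 0.045 m and z of single_die in the frame of palette between 0.011 and 0.018 m and angle between single_die's own z axis and vertical below 0.1 rad and linear speed of single_die below 0.02 m/s and contact force between single_die and the fingers below 0.05 N))), for 0.2 s.
At the end, for the whole second after the job is handed in: The full-arch model stands in the square tray, the quadrant model in the oblong tray and the single-tooth die in the round dish: each upright on the tray's floor, its origin within 14 mm of the tray's middle, released and at rest (horizontal distance between full_arch and square_tray below 0.014 m and z of full_arch in the frame of square_tray between 0.001 and 0.008 m and angle between each of full_arch, quadrant, single_die's own z axis and vertical below 0.1 rad and linear speed of each of full_arch, quadrant, single_die below 0.02 m/s and contact force between each of full_arch, quadrant, single_die and the fingers below 0.05 N and horizontal distance between quadrant and oblong_tray below 0.014 m and z of quadrant in the frame of oblong_tray between 0.001 and 0.008 m and horizontal distance between single_die and round_dish below 0.014 m and z of single_die in the frame of round_dish between 0.001 and 0.008 m); the robot touches nothing.
It fails at once if a model is tipped by more than 40 degrees (angle between any of full_arch, quadrant, single_die's own z axis and vertical above 0.7 rad).
It fails at once if a model is dropped or slammed (over 0.5 m/s within 10 mm of the floor of a tray or the top of the palette) ((horizontal distance between full_arch and square_tray below 0.07 m and z of full_arch in the frame of square_tray below 0.014 m and linear speed of full_arch above 0.5 m/s) or (horizontal distance between full_arch and oblong_tray below 0.07 m and z of full_arch in the frame of oblong_tray below 0.014 m and linear speed of full_arch above 0.5 m/s) or (horizontal distance between full_arch and round_dish below 0.07 m and z of full_arch in the frame of round_dish below 0.014 m and linear speed of full_arch above 0.5 m/s) or (horizontal distance between full_arch and palette below 0.07 m and z of full_arch in the frame of palette below 0.024 m and linear speed of full_arch above 0.5 m/s) or (horizontal distance between quadrant and square_tray below 0.07 m and z of quadrant in the frame of square_tray below 0.014 m and linear speed of quadrant above 0.5 m/s) or (horizontal distance between quadrant and oblong_tray below 0.07 m and z of quadrant in the frame of oblong_tray below 0.014 m and linear speed of quadrant above 0.5 m/s) or (horizontal distance between quadrant and round_dish below 0.07 m and z of quadrant in the frame of round_dish below 0.014 m and linear speed of quadrant above 0.5 m/s) or (horizontal distance between quadrant and palette below 0.07 m and z of quadrant in the frame of palette below 0.024 m and linear speed of quadrant above 0.5 m/s) or (horizontal distance between single_die and square_tray below 0.07 m and z of single_die in the frame of square_tray below 0.014 m and linear speed of single_die above 0.5 m/s) or (horizontal distance between single_die and oblong_tray below 0.07 m and z of single_die in the frame of oblong_tray below 0.014 m and linear speed of single_die above 0.5 m/s) or (horizontal distance between single_die and round_dish below 0.07 m and z of single_die in the frame of round_dish below 0.014 m and linear speed of single_die above 0.5 m/s) or (horizontal distance between single_die and palette below 0.07 m and z of single_die in the frame of palette below 0.024 m and linear speed of single_die above 0.5 m/s)).
It fails at once if the cup, the amber bottle or the small jar is moved by more than 25 mm or knocked over (distance of any of mug, bottle, jar from where it was at the start of the episode above 0.025 m or angle between any of mug, bottle, jar's own z axis and vertical above 0.5 rad).
It also fails if it takes over 109 s, if anything falls off the work surface, if the arm or the gripper's body presses on something with over 40 N, if the wrist force passes 120 N, or if a joint passes its speed limit or range.

## Working session

There is one attempt and no reset: what is moved stays moved. The work goes in short steps, Python scripts to look and compute and a shell command to move; the robot and the scene stay as the last step left them, time stands still between calls to the robot, and variables do not carry over. Pictures are saved under pics/ and viewed, at most 14 in all, crops included, and the job is handed in when it is done.

```bash
mkdir -p pics; ls; python3 - <<'E'
from rig import manip
import cv2
print(manip.get_state(), manip.grasp_offset)
for n in ("scene","top","wrist"):
    d=manip.get_image(n); cv2.imwrite(f"pics/{n}0.png",d["frame"][:,:,::-1])
    print(n,{k:v for k,v in d.items() if k!="frame"})
E
```

```text
pics
{'clock': 0.0, 'qpos': array([ 1.01898703e+00,  2.76591170e-01,  1.50618083e+00, -3.34022226e-05,
        1.36072255e+00, -1.21000010e-01]), 'qd': array([ 6.77043987e-04, -4.30152691e-04,  2.12411760e-03,  1.64254165e-03,
        9.43288802e-05,  3.64766452e-04]), 'effort': array([-2.88555611e-04, -4.16777301e+01, -2.45802909e+01, -5.21997044e-04,
        1.10232050e-02,  2.10115125e-07]), 'position': array([0.23984214, 0.52197099, 0.23042291]), 'ee_rot': array([-2.98489188e-04,  2.13739225e-01,  9.76890290e-01, -9.03038203e-04]), 'contact_force': array([ 0.97902433, -0.91517945, -0.95923206]), 'moment': array([-0.00671608, -0.00448353, -0.02365719]), 'gripper_force': 0.0, 'width': 0.08544428961755755} -0.0187
scene {'fx': 482.0456796595083, 'fy': 482.0456796595083, 'cx': 323.2456469585693, 'cy': 198.14245118237056, 'position': array([ 1.14045445, -0.56864587,  0.79854758]), 'attitude': array([0.81810096, 0.36438741, 0.18235665, 0.40580622])}
top {'fx': 379.6613736705845, 'fy': 379.6613736705845, 'cx': 320.3699011049577, 'cy': 199.80207349228553, 'position': array([ 0.24963317, -0.04256449,  0.96998569]), 'attitude': array([-0.69425057, -0.0644374 ,  0.07273748,  0.7131432 ])}
wrist {'fx': 309.70691628693146, 'fy': 309.70691628693146, 'cx': 315.4119678962223, 'cy': 198.0750179887511, 'mount': array([[-5.07738654e-04,  9.55949095e-01,  2.93532060e-01,
         7.46481324e-02],
       [ 9.99999868e-01,  4.63475631e-04,  2.20348937e-04,
         7.82693594e-05],
       [ 7.45974104e-05,  2.93532133e-01, -9.55949204e-01,
        -1.41979753e-01],
       [ 0.00000000e+00,  0.00000000e+00,  0.00000000e+00,
         1.00000000e+00]])}
```

View pics/top0.png

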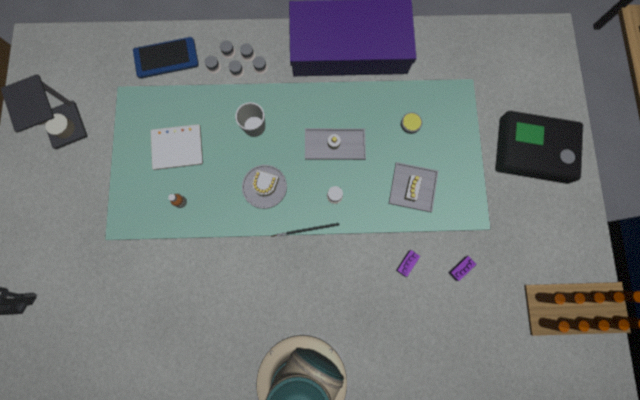

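View pics/scene0.png

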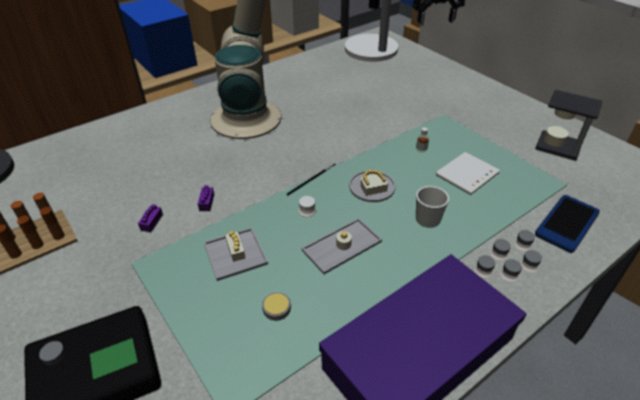

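```bash
cat > h.py <<'E'
import numpy as np, cv2
from scipy.spatial.transform import Rotation as R
from rig import manip
def rot(q): return R.from_quat([q[1],q[2],q[3],q[0]])
def grab(n):
    s=manip.get_state(); d=manip.get_image(n)
    if n=="wrist":
        Rt=rot(s["ee_rot"]).as_matrix(); M=d["mount"]
        d["Rc"]=Rt@M[:3,:3]; d["C"]=Rt@M[:3,3]+s["position"]
    else:
        d["Rc"]=rot(d["attitude"]).as_matrix(); d["C"]=np.array(d["position"])
    d["fish"]=n=="wrist"; return d
def ray(d,px):
    px=np.atleast_2d(np.array(px,float)); u=np.c_[(px[:,0]-d["cx"])/d["fx"],(px[:,1]-d["cy"])/d["fy"]]
    if d["fish"]:
        r=np.linalg.norm(u,axis=1,keepdims=True)+1e-12; v=np.c_[u/r*np.sin(r),np.cos(r)]
    else: v=np.c_[u,np.ones(len(u))]
    v=v*[1,-1,-1]; v/=np.linalg.norm(v,axis=1,keepdims=True)
    return v@d["Rc"].T
def plane(d,px,z):
    v=ray(d,px); return d["C"]+v*((z-d["C"][2])/v[:,2:])
def proj(d,P):
    p=(np.atleast_2d(P)-d["C"])@d["Rc"]*[1,-1,-1]
    if d["fish"]:
        r=np.linalg.norm(p[:,:2],axis=1,keepdims=True)+1e-12; u=p[:,:2]/r*np.arctan2(r,p[:,2:])
    else: u=p[:,:2]/p[:,2:]
    return u*[d["fx"],d["fy"]]+[d["cx"],d["cy"]]
def tri(cams,pxs):
    A=np.zeros((3,3));b=np.zeros(3)
    for d,p in zip(cams,pxs):
        v=ray(d,p)[0]; Q=np.eye(3)-np.outer(v,v); A+=Q; b+=Q@d["C"]
    return np.linalg.solve(A,b)
def save(d,name,view=None):
    f=d["frame"][:,:,::-1]
    if view: x0,y0,x1,y1,k=view; f=cv2.resize(f[y0:y1,x0:x1],None,fx=k,fy=k,interpolation=cv2.INTER_CUBIC)
    cv2.imwrite(f"pics/{name}.png",f)
E
python3 - <<'E'
from h import *
t=grab("top");s=grab("scene")
for n,a,b in [("palette",(176,146),(468,172)),("dish",(265,187),(372,186)),("oblong",(335,144),(342,246)),("die",(334,142),(344,240)),("square",(413,187),(236,253)),("quad",(414,187),(236,244)),("jar",(335,194),(307,203)),("mug",(250,118),(431,206)),("bottle",(177,200),(423,138))]:
    print(n,tri([t,s],[a,b]).round(3),plane(t,[a],0.016)[0].round(3))
save(t,"tcrop",(100,70,500,250,2))
E
```

```text
palette [0.59  0.318 0.015] [0.591 0.318 0.016]
dish [0.476 0.086 0.009] [0.474 0.085 0.016]
oblong [ 0.589 -0.1    0.008] [ 0.586 -0.099  0.016]
die [ 0.589 -0.096  0.024] [ 0.592 -0.097  0.016]
square [ 0.466 -0.298  0.01 ] [ 0.465 -0.297  0.016]
quad [ 0.462 -0.294  0.032] [ 0.465 -0.299  0.016]
jar [ 0.448 -0.094  0.031] [ 0.451 -0.094  0.016]
mug [0.647 0.116 0.051] [0.665 0.125 0.016]
bottle [0.44  0.299 0.046] [0.446 0.309 0.016]
```

View pics/tcrop.png

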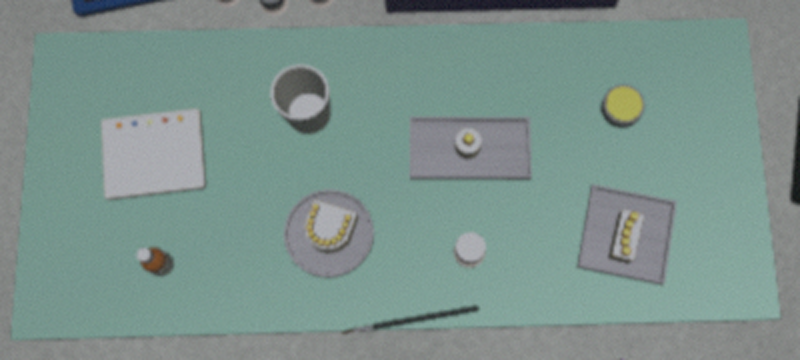

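```bash
python3 -m pendant '[{"dx":-0.032,"dy":-0.0145},{"dx":-0.032,"dy":-0.0145},{"dx":-0.032,"dy":-0.0145},{"dx":-0.032,"dy":-0.0145},{"dx":-0.032,"dy":-0.0145},{"dx":-0.032,"dy":-0.0145},{"dx":-0.032,"dy":-0.0145},{"dx":-0.032,"dy":-0.0145},{"dx":-0.032,"dy":-0.0145},{"dx":-0.032,"dy":-0.0145},{"dx":-0.032,"dy":-0.0145},{"dx":-0.032,"dy":-0.0145}]'; python3 -m pendant '[{"rz":-6.2},{"rz":-6.2},{"rz":-6.2},{"rz":-6.1},{}]'
```

```text
invalid input
invalid input
```

```bash
python3 -m pendant '[{"dx":0,"dy":0,"dz":0,"rx":0,"ry":0,"rz":-6.2,"hand":0.085},{"dx":0,"dy":0,"dz":0,"rx":0,"ry":0,"rz":-6.2,"hand":0.085}]'; python3 -m pendant '[{"dx":0,"dy":0,"dz":0,"rx":0,"ry":0,"rz":-6.2},{"dx":0,"dy":0,"dz":0,"rx":0,"ry":0,"rz":-6.1}]'
```

```text
clock: 0.42
position: [0.2401, 0.5224, 0.2311]
ee_rot: [-0.0, 0.104, 0.995, -0.0]
contact_force: [0.5, 0.8, -0.2]
width: 0.0851
gripper_force: 0.0invalid input
```

```bash
python3 -m pendant '[{"dx":0,"dy":0,"dz":0,"rx":0,"ry":0,"rz":-6,"hand":0.085},{"dx":0,"dy":0,"dz":0,"rx":0,"ry":0,"rz":-5.9,"hand":0.085},{"dx":-0.028,"dy":-0.03,"dz":0,"rx":0,"ry":0,"rz":0,"hand":0.085},{"dx":-0.028,"dy":-0.03,"dz":0,"rx":0,"ry":0,"rz":0,"hand":0.085},{"dx":-0.028,"dy":-0.03,"dz":0,"rx":0,"ry":0,"rz":0,"hand":0.085},{"dx":-0.028,"dy":-0.03,"dz":0,"rx":0,"ry":0,"rz":0,"hand":0.085},{"dx":-0.028,"dy":-0.03,"dz":0,"rx":0,"ry":0,"rz":0,"hand":0.085},{"dx":-0.028,"dy":-0.03,"dz":0,"rx":0,"ry":0,"rz":0,"hand":0.085},{"dx":-0.028,"dy":-0.03,"dz":0,"rx":0,"ry":0,"rz":0,"hand":0.085},{"dx":-0.028,"dy":-0.03,"dz":0,"rx":0,"ry":0,"rz":0,"hand":0.085},{"dx":-0.028,"dy":-0.03,"dz":0,"rx":0,"ry":0,"rz":0,"hand":0.085},{"dx":-0.028,"dy":-0.03,"dz":0,"rx":0,"ry":0,"rz":0,"hand":0.085}]'; python3 -m pendant '[{"dx":0,"dy":0,"dz":0,"rx":0,"ry":0,"rz":0,"hand":0.085},{"dx":0,"dy":0,"dz":0,"rx":0,"ry":0,"rz":0,"hand":0.085}]'
python3 - <<'E'
from h import *
import pickle
d=grab("wrist");pickle.dump(d,open("w1.pkl","wb"));save(d,"w1");print(d["C"])
E
```

```text
clock: 1.42
position: [0.5191, 0.2189, 0.2313]
ee_rot: [0.0, 0.003, 1.0, 0.0]
contact_force: [1.0, 0.2, -1.0]
width: 0.0851
gripper_force: 0.0
clock: 1.58
position: [0.5195, 0.2188, 0.2308]
ee_rot: [-0.0, 0.005, 1.0, -0.0]
contact_force: [-0.6, 1.0, -0.6]
width: 0.0846
gripper_force: 0.0
[0.44491508 0.21960384 0.37286752]
```

View pics/w1.png

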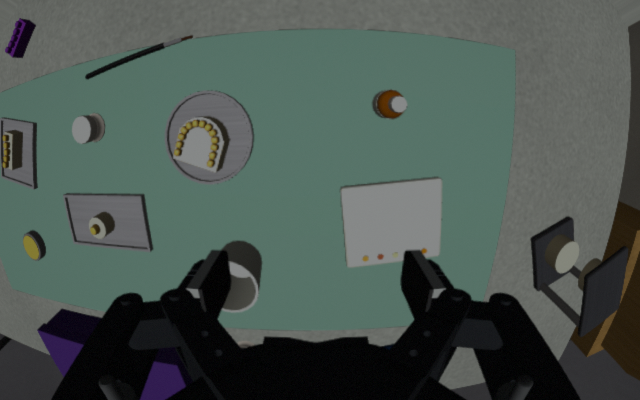

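```bash
python3 -m pendant '[{"dx":0,"dy":-0.038,"dz":0,"rx":0,"ry":0,"rz":0,"hand":0.085},{"dx":0,"dy":-0.038,"dz":0,"rx":0,"ry":0,"rz":0,"hand":0.085},{"dx":0,"dy":-0.038,"dz":0,"rx":0,"ry":0,"rz":0,"hand":0.085},{"dx":0,"dy":-0.038,"dz":0,"rx":0,"ry":0,"rz":0,"hand":0.085},{"dx":0,"dy":-0.038,"dz":0,"rx":0,"ry":0,"rz":0,"hand":0.085},{"dx":0,"dy":-0.038,"dz":0,"rx":0,"ry":0,"rz":0,"hand":0.085},{"dx":0,"dy":-0.038,"dz":0,"rx":0,"ry":0,"rz":0,"hand":0.085},{"dx":0,"dy":-0.038,"dz":0,"rx":0,"ry":0,"rz":0,"hand":0.085},{"dx":0,"dy":-0.03,"dz":0,"rx":0,"ry":0,"rz":0,"hand":0.085},{"dx":0,"dy":0,"dz":0,"rx":0,"ry":0,"rz":0,"hand":0.085},{"dx":0,"dy":0,"dz":0,"rx":0,"ry":0,"rz":0,"hand":0.085},{"dx":0,"dy":0,"dz":0,"rx":0,"ry":0,"rz":0,"hand":0.085}]'
python3 - <<'E'
from h import *
import pickle
d=grab("wrist");pickle.dump(d,open("w2.pkl","wb"));save(d,"w2");print(d["C"])
E
```

```text
clock: 2.63
position: [0.5156, -0.1116, 0.2313]
ee_rot: [-0.0, 0.003, 1.0, 0.001]
contact_force: [0.1, 0.4, -0.0]
width: 0.0848
gripper_force: 0.0
[ 0.44098014 -0.1113655   0.37326116]
```

View pics/w2.png

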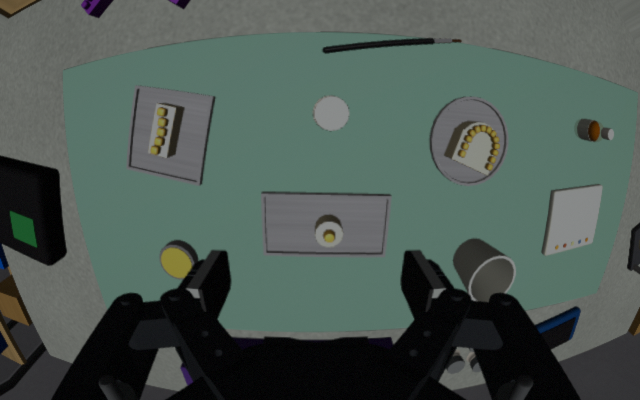

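```bash
python3 - <<'E'
from h import *
import pickle
ds=[pickle.load(open(f"w{i}.pkl","rb")) for i in(1,2)]
seeds={"square":[(28,175),(140,150)],"oblong":[(75,215),(275,225)],"dish":[(210,175),(445,120)],"palette":[(400,200),(570,220)]}
yb={"quad":[(7,150),(158,130)],"die":[(97,230),(329,237)],"arch":[(200,140),(478,145)]}
tiles=[]
for n,ss in seeds.items():
    rr=[]
    for d,s in zip(ds,ss):
        f=cv2.cvtColor(d["frame"],cv2.COLOR_RGB2BGR); h=cv2.cvtColor(f,cv2.COLOR_BGR2HSV)
        green=((h[...,0]>60)&(h[...,0]<95)&(h[...,1]>45)).astype(np.uint8)
        m=cv2.morphologyEx(1-green,cv2.MORPH_OPEN,np.ones((3,3),np.uint8))
        k,l=cv2.connectedComponents(m,connectivity=4); m=(l==l[s[1],s[0]]).astype(np.uint8)
        c=max(cv2.findContours(m,0,cv2.CHAIN_APPROX_NONE)[0],key=len)[:,0]
        z=0.02 if n=="palette" else .016
        P=plane(d,c,z)[:,:2]*1000
        r=cv2.minAreaRect(P.astype(np.float32)); e=cv2.minEnclosingCircle(P.astype(np.float32))
        print(n,"rect",np.round(r[0],1),np.round(r[1],1),round(r[2],1),"circ",np.round(e[0],1),round(e[1],1))
        rr.append(np.r_[r[0],0]/1000)
    a=[proj(d,np.r_[r[:2],z])[0] for d,r in zip(ds,rr)]
    print("   tri",tri(ds,a).round(4))
for n,ss in yb.items():
    cs=[]
    for d,s in zip(ds,ss):
        h=cv2.cvtColor(d["frame"],cv2.COLOR_RGB2HSV)
        m=((h[...,0]<32)&(h[...,0]>12)&(h[...,1]>90)).astype(np.uint8)
        y,x=np.nonzero(m); k=np.hypot(x-s[0],y-s[1])<40; cs.append((x[k].mean(),y[k].mean()))
    print(n,np.round(cs,1),tri(ds,cs).round(4))
d=ds[1]; h=cv2.cvtColor(d["frame"],cv2.COLOR_RGB2HSV)
for p in [(140,150),(172,115),(176,140),(153,108),(329,220),(470,160),(275,225),(318,235),(495,120)]: print(p,d["frame"][p[1],p[0]],h[p[1],p[0]])
t=[cv2.resize(d["frame"][a:a+110,b:b+130,::-1],(390,330),interpolation=cv2.INTER_NEAREST) for a,b in[(80,110),(180,265),(85,410)]]
t.insert(2,np.zeros_like(t[0])); cv2.imwrite("pics/c2.png",np.vstack([np.hstack(t[:2]),np.hstack([t[3],t[2]])])[:600,:800])
E
```

```text
square rect [ 466.3 -292.9] [123.5 114.9] 76.5 circ [ 466.9 -293. ] 82.3
square rect [ 466.1 -297.5] [115.4 113.3] 76.8 circ [ 465.8 -297.9] 79.0
   tri [ 0.4666 -0.3002  0.011 ]
oblong rect [586.9 -96.2] [166.4  87.4] 88.6 circ [586.3 -96.6] 92.9
oblong rect [587.  -99.4] [161.2  87.1] 88.5 circ [587.4 -99.5] 89.8
   tri [ 0.5883 -0.0993  0.0126]
dish rect [477.   87.5] [115.3 115.3] 87.4 circ [477.1  88.3] 58.4
dish rect [477.   85.8] [115. 117.] 3.7 circ [477.   85.4] 59.3
   tri [0.4772 0.0868 0.0141]
palette rect [735.9 788.8] [2500.9 1100.6] 73.2 circ [898.1 739.9] 1307.1
palette rect [588.  310.2] [112.7 138.6] 5.6 circ [587.6 310.3] 86.6
   tri [ 0.3238 -0.2034  0.5495]
quad [[  5.3 151.4]
 [159.8 131.2]] [ 0.4602 -0.2913  0.0421]
die [[ 94.4 229.2]
 [329.  235.7]] [ 0.5892 -0.0959  0.0408]
arch [[198.6 138.4]
 [482.2 142.4]] [0.4751 0.0876 0.0399]
(140, 150) [106 106 109] [120   7 109]
(172, 115) [137 138 138] [ 90   2 138]
(176, 140) [37 34 28] [20 62 37]
(153, 108) [104 104 108] [120   9 108]
(329, 220) [48 45 37] [22 58 48]
(470, 160) [137 139 132] [ 39  13 139]
(275, 225) [101 102 104] [110   7 104]
(318, 235) [137 140 136] [ 53   7 140]
(495, 120) [106 107 109] [110   7 109]
```

View pics/c2.png

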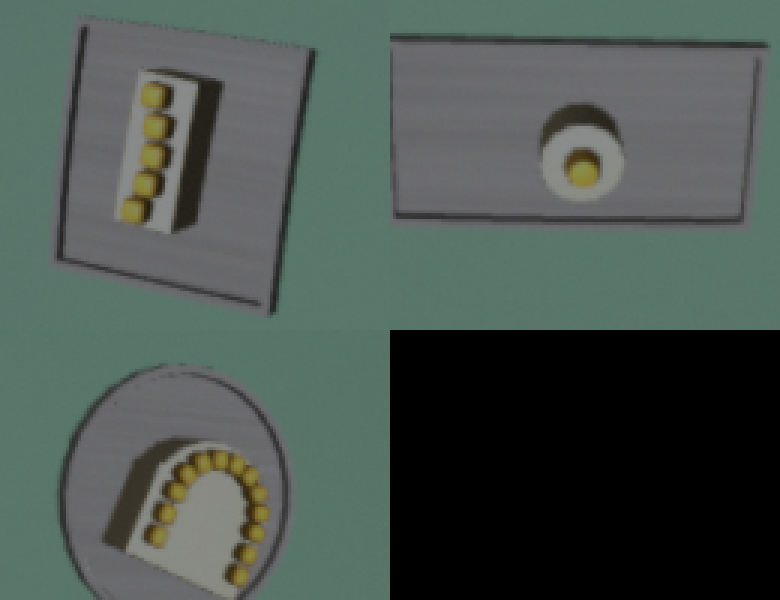

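```bash
cat > fit.py <<'E'
from h import *
from scipy.optimize import minimize
t=np.linspace(-np.pi/2,np.pi/2,25)
SH={"arch":np.r_[[[.029,-.029],[.029,.029]],np.c_[-.010-.019*np.cos(t),-.029*np.sin(t)]],
"quad":np.array([[.031,.014],[.031,-.014],[-.031,-.014],[-.031,.014]]),
"die":.017*np.c_[np.cos(4*t),np.sin(4*t)]}
def mask(d,c,R=60):
    h=cv2.cvtColor(d["frame"],cv2.COLOR_RGB2HSV).astype(int); H,S,V=h[...,0],h[...,1],h[...,2]
    yel=(H>12)&(H<34)&(S>80)&(V>70)
    cream=((V>122)&(S<60))|((V<75)&(S>35)&(H<45)&(H>8))|yel
    m=(cream*1).astype(np.uint8)
    yy,xx=np.mgrid[:400,:640]; m[np.hypot(xx-c[0],yy-c[1])>R]=0
    m=cv2.morphologyEx(m,cv2.MORPH_OPEN,np.ones((5,5),np.uint8))
    k,l,st,_=cv2.connectedComponentsWithStats(m); j=1+np.argmax(st[1:,4]); return (l==j).astype(np.uint8),yel
def outline(d,name,p,z0,z1):
    c,s=np.cos(p[2]),np.sin(p[2]); X=SH[name]@np.array([[c,s],[-s,c]])+p[:2]
    P=np.r_[np.c_[X,X[:,0]*0+z0],np.c_[X,X[:,0]*0+z1]]
    return cv2.convexHull(proj(d,P).astype(np.float32))
def fit(views,name,p0,z0=.010,z1=.036,R=60):
    ms=[mask(d,proj(d,[p0[0],p0[1],.03])[0],R) for d in views]
    def cost(p):
        e=0
        for d,(m,y) in zip(views,ms):
            g=np.zeros((400,640),np.uint8); cv2.fillConvexPoly(g,np.round(outline(d,name,p,z0,z1)*16).astype(np.int32),255,cv2.LINE_AA,4)
            e+=np.abs(g/255.-m)[~(y&(g<128))].sum()/m.sum()
        return e/len(views)
    best=None
    for k in range(3):
        s=np.array(p0 if best is None else best.x)
        r=minimize(cost,s,method="Nelder-Mead",options=dict(initial_simplex=np.array([s,s+[.006,0,0],s+[0,.006,0],s+[0,0,.15*(1-2*(k%2))]]),xatol=1e-5,fatol=1e-5))
        if best is None or r.fun<best.fun: best=r
    return best.x,best.fun
E
python3 - <<'E'
from fit import *
import pickle
ds=[pickle.load(open(f"w{i}.pkl","rb")) for i in(1,2)]
for n,p0 in [("arch",(.475,.088,-.4)),("quad",(.46,-.293,-.1)),("die",(.589,-.096,0))]:
    for v in ([ds[1]],[ds[0]],ds):
        if n=="quad" and v[0] is ds[0]: continue
        p,e=fit(v,n,p0); print(n,(p[:2]*1000).round(1),np.degrees(p[2]).round(1),round(e,3))
E
```

```text
arch [485.3 104.9] -19.6 0.905
arch [485.5  74.3] 26.2 0.733
arch [482.3  87.5] -19.2 0.9
quad [ 460.9 -294.7] -14.7 0.646
die [599.8 -95.1] -15.4 0.757
die [590.1 -98.3] 10.0 1.507
die [590.3 -96.9] 7.9 1.151
```

```bash
python3 - <<'E'
from fit import *
import pickle
ds=[pickle.load(open(f"w{i}.pkl","rb")) for i in(1,2)]
T=[]
for n,p0 in [("arch",(.475,.088,-.4)),("quad",(.46,-.293,-.1)),("die",(.589,-.096,0))]:
    d=ds[1]; c=proj(d,[p0[0],p0[1],.03])[0]; m,y=mask(d,c); f=(d["frame"][:,:,::-1]//2).copy(); f[...,2]+=m*120
    o=outline(d,n,p0,.01,.036); print(n,c,m.sum()); cv2.polylines(f,[np.round(o).astype(int)],True,(0,255,0))
    x,yy=np.round(c).astype(int); T.append(cv2.resize(f[yy-45:yy+45,x-45:x+45],(260,260)))
cv2.imwrite("pics/m.png",np.hstack(T))
E
```

```text
arch [478.52151777 141.30443387] 1134
quad [163.23184958 130.06479783] 980
die [328.52565181 231.93471572] 462
```

View pics/m.png

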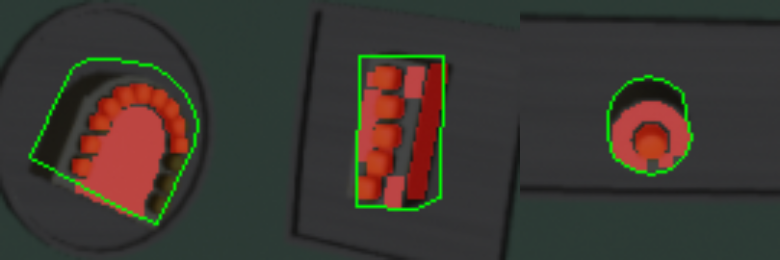

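```bash
python3 - <<'E'
s=open("fit.py").read()
a=s.index("    cream=");b=s.index("    yy,xx=")
s=s[:a]+"""    cream=((V>117)|(V<85)|(S>28))&~((H>60)&(H<100)&(S>28))
    m=cream.astype(np.uint8)
"""+s[b:]
s=s.replace("R=60","R=45").replace("np.ones((5,5)","np.ones((3,3)").replace("return (l==j).astype(np.uint8),yel","""
    m=(l==j).astype(np.uint8); m=cv2.drawContours(m*0,cv2.findContours(m,0,2)[0],-1,1,-1); return m,yel""")
open("fit.py","w").write(s)
E
python3 - <<'E'
from fit import *
import pickle
ds=[pickle.load(open(f"w{i}.pkl","rb")) for i in(1,2)]
T=[]
for n,p0,R in [("arch",(.475,.088,-.4),42),("quad",(.46,-.293,-.1),36),("die",(.589,-.096,0),25)]:
    for v in ([ds[1]],[ds[0]],ds):
        if n=="quad" and v[0] is ds[0]: continue
        p,e=fit(v,n,p0,R=R); print(n,(p[:2]*1000).round(1),np.degrees(p[2]).round(1),round(e,3))
    d=ds[1]; c=proj(d,[p0[0],p0[1],.03])[0]; m,y=mask(d,c,R); f=(d["frame"][:,:,::-1]//2).copy(); f[...,2]+=m*120
    p,e=fit([d],n,p0,R=R);o=outline(d,n,p,.01,.036); cv2.polylines(f,[np.round(o).astype(int)],True,(0,255,0))
    x,yy=np.round(c).astype(int); T.append(cv2.resize(f[yy-45:yy+45,x-45:x+45],(260,260)))
cv2.imwrite("pics/m2.png",np.hstack(T))
E
```

```text
arch [480.   86.9] -20.0 0.111
arch [479.2  86. ] -19.5 0.19
arch [479.8  86.7] -20.2 0.152
quad [ 460.1 -294. ] -16.3 0.122
die [589.7 -95.7] -3.0 0.138
die [589.2 -95.7] 7.2 0.121
die [589.8 -95.9] 12.2 0.132
```

View pics/m2.png

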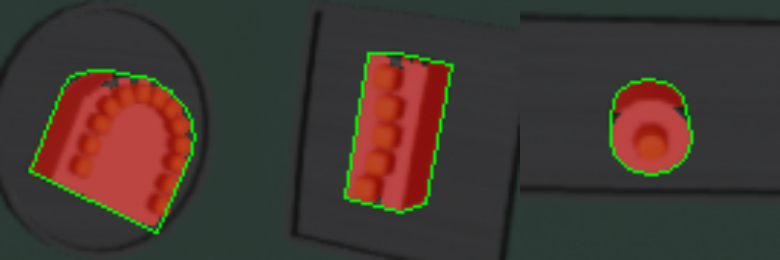

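```bash
python3 - <<'E'
from h import *
import pickle
d=pickle.load(open("w2.pkl","rb")); M=d["mount"]
e=dict(d); e["Rc"]=M[:3,:3]; e["C"]=M[:3,3]
for z in (0,-.0065,-.013,-.02): print(z,proj(e,[[.011,.0425,z],[-.011,.0425,z],[.011,-.0425,z],[.011,-.057,z]]).round(0).tolist())
save(d,"fing",(170,230,330,330,4))
E
```

```text
0 [[398.0, 235.0], [394.0, 272.0], [233.0, 235.0], [206.0, 235.0]]
-0.0065 [[401.0, 241.0], [397.0, 278.0], [230.0, 241.0], [202.0, 240.0]]
-0.013 [[405.0, 246.0], [400.0, 285.0], [226.0, 246.0], [198.0, 245.0]]
-0.02 [[409.0, 253.0], [403.0, 293.0], [222.0, 253.0], [193.0, 252.0]]
```

View pics/fing.png

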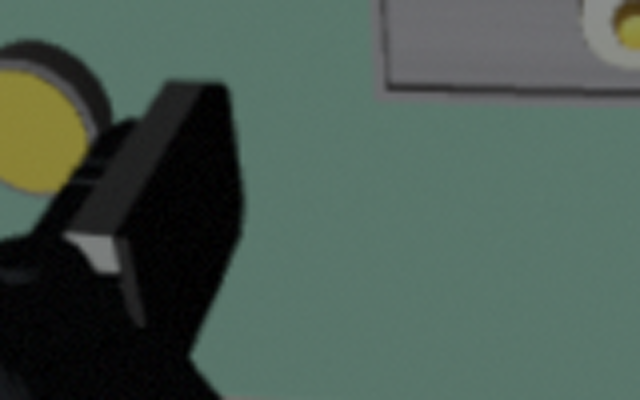

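```bash
python3 -m pendant '[{"dx":-0.0371,"dy":0.0079,"dz":0,"rx":0,"ry":0,"rz":0,"hand":0.07},{"dx":-0.037,"dy":0.0079,"dz":0,"rx":0,"ry":0,"rz":0,"hand":0.07},{"dx":0,"dy":0,"dz":0.038,"rx":0,"ry":0,"rz":0,"hand":0.07},{"dx":0,"dy":0,"dz":0.038,"rx":0,"ry":0,"rz":0,"hand":0.07},{"dx":0,"dy":0,"dz":0.038,"rx":0,"ry":0,"rz":0,"hand":0.07},{"dx":0,"dy":0,"dz":0.036,"rx":0,"ry":0,"rz":0,"hand":0.07},{"dx":0,"dy":0,"dz":0,"rx":0,"ry":0,"rz":0,"hand":0.07},{"dx":0,"dy":0,"dz":0,"rx":0,"ry":0,"rz":0,"hand":0.07}]'
```

```text
clock: 3.35
position: [0.5888, -0.0958, 0.08]
ee_rot: [-0.002, 0.002, 1.0, 0.001]
contact_force: [0.5, -0.3, 0.7]
width: 0.0698
gripper_force: 0.0
```

```bash
python3 -m pendant '[{"dx":-0.001,"dy":0,"dz":0.025,"rx":0,"ry":0,"rz":0,"hand":0.07},{"dx":0,"dy":0,"dz":0.025,"rx":0,"ry":0,"rz":0,"hand":0.07},{"dx":0,"dy":0,"dz":0.012,"rx":0,"ry":0,"rz":0,"hand":0.07},{"dx":0,"dy":0,"dz":0.006,"rx":0,"ry":0,"rz":0,"hand":0.07},{"dx":0,"dy":0,"dz":0,"rx":0,"ry":0,"rz":0,"hand":0.06},{"dx":0,"dy":0,"dz":0,"rx":0,"ry":0,"rz":0,"hand":0.05},{"dx":0,"dy":0,"dz":0,"rx":0,"ry":0,"rz":0,"hand":0.042},{"dx":0,"dy":0,"dz":0,"rx":0,"ry":0,"rz":0,"hand":0.036},{"dx":0,"dy":0,"dz":0,"rx":0,"ry":0,"rz":0,"hand":0.03},{"dx":0,"dy":0,"dz":0,"rx":0,"ry":0,"rz":0,"hand":0.03},{"dx":0,"dy":0,"dz":0,"rx":0,"ry":0,"rz":0,"hand":0.03},{"dx":0,"dy":0,"dz":0,"rx":0,"ry":0,"rz":0,"hand":0.03}]' 35
```

```text
clock: 4.35
position: [0.5923, -0.0982, 0.0151]
ee_rot: [0.002, 0.003, 1.0, -0.0]
contact_force: [-0.3, 0.9, 6.2]
width: 0.0317
gripper_force: 34.4
```

```bash
python3 -m pendant '[{"dx":0,"dy":0,"dz":-0.01,"rx":0,"ry":0,"rz":0,"hand":0.03},{"dx":0,"dy":0,"dz":-0.02,"rx":0,"ry":0,"rz":0,"hand":0.03},{"dx":0,"dy":0,"dz":-0.03,"rx":0,"ry":0,"rz":0,"hand":0.03},{"dx":0,"dy":0,"dz":-0.03,"rx":0,"ry":0,"rz":0,"hand":0.03},{"dx":0,"dy":0,"dz":-0.02,"rx":0,"ry":0,"rz":0,"hand":0.03},{"dx":0,"dy":0,"dz":-0.01,"rx":0,"ry":0,"rz":0,"hand":0.03},{"dx":0,"dy":0,"dz":0,"rx":0,"ry":0,"rz":0,"hand":0.03},{"dx":0,"dy":0,"dz":0,"rx":0,"ry":0,"rz":0,"hand":0.03}]'
python3 - <<'E'
from h import *
d=grab("wrist");save(d,"held",(200,180,440,360,2.5))
E
```

```text
clock: 5.02
position: [0.5908, -0.098, 0.1333]
ee_rot: [0.0, 0.003, 1.0, 0.0]
contact_force: [0.2, -0.2, -0.9]
width: 0.0317
gripper_force: 34.8
```

View pics/held.png

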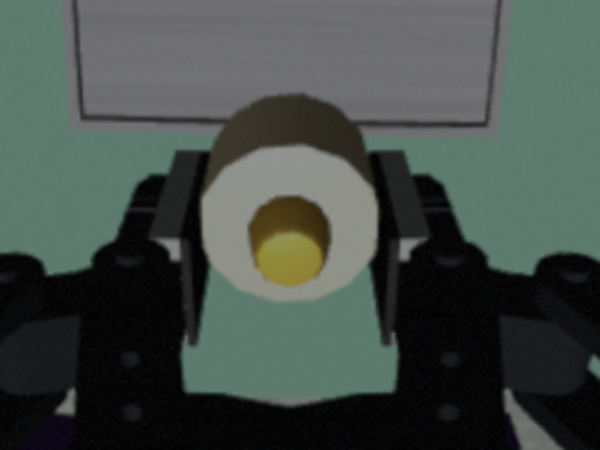

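```bash
python3 -m pendant '[{"dx":0,"dy":0.015,"dz":0,"rx":0,"ry":0,"rz":0,"hand":0.03},{"dx":0,"dy":0.03,"dz":0,"rx":0,"ry":0,"rz":0,"hand":0.03},{"dx":0,"dy":0.04,"dz":0,"rx":0,"ry":0,"rz":0,"hand":0.03},{"dx":0,"dy":0.04,"dz":0,"rx":0,"ry":0,"rz":0,"hand":0.03},{"dx":0,"dy":0.04,"dz":0,"rx":0,"ry":0,"rz":0,"hand":0.03},{"dx":0,"dy":0.04,"dz":0,"rx":0,"ry":0,"rz":0,"hand":0.03},{"dx":0,"dy":0.04,"dz":0,"rx":0,"ry":0,"rz":0,"hand":0.03},{"dx":0,"dy":0.04,"dz":0,"rx":0,"ry":0,"rz":0,"hand":0.03},{"dx":0,"dy":0.04,"dz":0,"rx":0,"ry":0,"rz":0,"hand":0.03},{"dx":0,"dy":0.04,"dz":0,"rx":0,"ry":0,"rz":0,"hand":0.03},{"dx":0,"dy":0.03,"dz":0,"rx":0,"ry":0,"rz":0,"hand":0.03},{"dx":0,"dy":0.015,"dz":0,"rx":0,"ry":0,"rz":0,"hand":0.03}]'; python3 -m pendant '[{"dx":0,"dy":0,"dz":0.015,"rx":0,"ry":0,"rz":0,"hand":0.03},{"dx":0,"dy":0,"dz":0.025,"rx":0,"ry":0,"rz":0,"hand":0.03},{"dx":0,"dy":0,"dz":0.025,"rx":0,"ry":0,"rz":0,"hand":0.03},{"dx":0,"dy":0,"dz":0.018,"rx":0,"ry":0,"rz":0,"hand":0.03},{"dx":0,"dy":0,"dz":0.01,"rx":0,"ry":0,"rz":0,"hand":0.03},{"dx":0,"dy":0,"dz":0,"rx":0,"ry":0,"rz":0,"hand":0.03},{"dx":0,"dy":0,"dz":0,"rx":0,"ry":0,"rz":0,"hand":0.03}]'
```

```text
clock: 6.07
position: [0.5918, 0.3168, 0.1311]
ee_rot: [-0.002, 0.002, 1.0, 0.001]
contact_force: [0.3, 0.2, -1.1]
width: 0.0317
gripper_force: 34.9
clock: 6.65
position: [0.5934, 0.3116, 0.0396]
ee_rot: [-0.001, 0.003, 1.0, -0.0]
contact_force: [-0.5, 0.0, -0.1]
width: 0.0316
gripper_force: 34.9
```

```bash
python3 -m pendant '[{"dx":0,"dy":0,"dz":0.006,"rx":0,"ry":0,"rz":0,"hand":0.03},{"dx":0,"dy":0,"dz":0.004,"rx":0,"ry":0,"rz":0,"hand":0.03},{"dx":0,"dy":0,"dz":0.002,"rx":0,"ry":0,"rz":0,"hand":0.03},{"dx":0,"dy":0,"dz":0,"rx":0,"ry":0,"rz":0,"hand":0.03}]';python3 -m pendant '[{"dx":0,"dy":0,"dz":0.001,"rx":0,"ry":0,"rz":0,"hand":0.03},{"dx":0,"dy":0,"dz":0,"rx":0,"ry":0,"rz":0,"hand":0.03}]';python3 -m pendant '[{"dx":0,"dy":0,"dz":0.001,"rx":0,"ry":0,"rz":0,"hand":0.03},{"dx":0,"dy":0,"dz":0,"rx":0,"ry":0,"rz":0,"hand":0.03}]'
```

```text
clock: 6.98
position: [0.5938, 0.3119, 0.0284]
ee_rot: [0.0, 0.003, 1.0, 0.0]
contact_force: [0.4, -0.8, -1.3]
width: 0.0317
gripper_force: 34.9
clock: 7.15
position: [0.594, 0.312, 0.0276]
ee_rot: [0.0, 0.003, 1.0, 0.0]
contact_force: [-1.2, 0.1, -0.0]
width: 0.0317
gripper_force: 34.9
clock: 7.32
position: [0.5939, 0.3119, 0.0264]
ee_rot: [0.0, 0.003, 1.0, 0.0]
contact_force: [0.5, -0.6, -1.0]
width: 0.032
gripper_force: 34.9
```

```bash
python3 -m pendant '[{"dx":0,"dy":0,"dz":0.001,"rx":0,"ry":0,"rz":0,"hand":0.03},{"dx":0,"dy":0,"dz":0,"rx":0,"ry":0,"rz":0,"hand":0.03}]';python3 -m pendant '[{"dx":0,"dy":0,"dz":0.001,"rx":0,"ry":0,"rz":0,"hand":0.03},{"dx":0,"dy":0,"dz":0,"rx":0,"ry":0,"rz":0,"hand":0.03}]'
```

```text
clock: 7.48
position: [0.5938, 0.3119, 0.0252]
ee_rot: [-0.0, 0.003, 1.0, 0.0]
contact_force: [0.5, -0.5, -0.7]
width: 0.0317
gripper_force: 34.9
clock: 7.65
position: [0.5938, 0.3119, 0.0251]
ee_rot: [0.0, 0.003, 1.0, 0.0]
contact_force: [-1.6, -0.8, 4.3]
width: 0.0316
gripper_force: 35.3
```

```bash
python3 -m pendant '[{"dx":0,"dy":0,"dz":0,"rx":0,"ry":0,"rz":0,"hand":0.036},{"dx":0,"dy":0,"dz":0,"rx":0,"ry":0,"rz":0,"hand":0.045},{"dx":0,"dy":0,"dz":0,"rx":0,"ry":0,"rz":0,"hand":0.06},{"dx":0,"dy":0,"dz":0,"rx":0,"ry":0,"rz":0,"hand":0.06},{"dx":0,"dy":0,"dz":0,"rx":0,"ry":0,"rz":0,"hand":0.06},{"dx":0,"dy":0,"dz":-0.01,"rx":0,"ry":0,"rz":0,"hand":0.06},{"dx":0,"dy":0,"dz":-0.03,"rx":0,"ry":0,"rz":0,"hand":0.06},{"dx":0,"dy":0,"dz":-0.04,"rx":0,"ry":0,"rz":0,"hand":0.06},{"dx":0,"dy":0,"dz":-0.04,"rx":0,"ry":0,"rz":0,"hand":0.06},{"dx":0,"dy":0,"dz":-0.02,"rx":0,"ry":0,"rz":0,"hand":0.06},{"dx":0,"dy":0,"dz":0,"rx":0,"ry":0,"rz":0,"hand":0.06},{"dx":0,"dy":0,"dz":0,"rx":0,"ry":0,"rz":0,"hand":0.06}]'
python3 - <<'E'
from h import *
import pickle
d=grab("wrist");save(d,"rel");pickle.dump(d,open("w3.pkl","wb"))
E
```

```text
clock: 8.65
position: [0.5947, 0.3123, 0.1669]
ee_rot: [0.002, 0.003, 1.0, 0.001]
contact_force: [0.5, -1.1, -0.3]
width: 0.06
gripper_force: 0.0
```

View pics/rel.png

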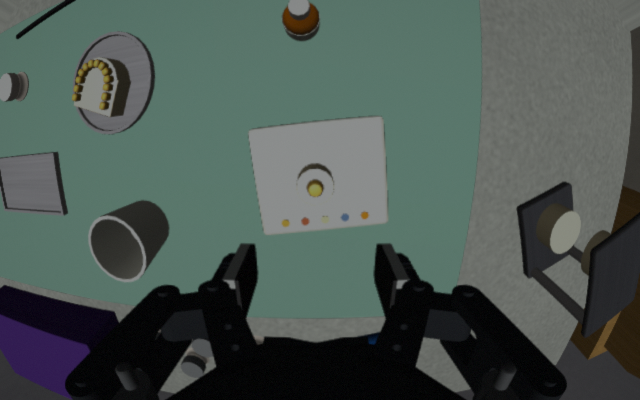

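```bash
python3 -m pendant '[{"dx":0.0084,"dy":-0.038,"dz":0,"rx":0,"ry":0,"rz":0,"hand":0.06},{"dx":0.0084,"dy":-0.038,"dz":0,"rx":0,"ry":0,"rz":0,"hand":0.06},{"dx":0.0084,"dy":-0.038,"dz":0,"rx":0,"ry":0,"rz":0,"hand":0.06},{"dx":0.0084,"dy":-0.038,"dz":0,"rx":0,"ry":0,"rz":0,"hand":0.06},{"dx":0.0084,"dy":-0.038,"dz":0,"rx":0,"ry":0,"rz":0,"hand":0.06},{"dx":0.0084,"dy":-0.038,"dz":0,"rx":0,"ry":0,"rz":0,"hand":0.06},{"dx":0.0084,"dy":-0.038,"dz":0,"rx":0,"ry":0,"rz":0,"hand":0.06},{"dx":0.0084,"dy":-0.038,"dz":0,"rx":0,"ry":0,"rz":0,"hand":0.06},{"dx":0.0084,"dy":-0.038,"dz":0,"rx":0,"ry":0,"rz":0,"hand":0.06},{"dx":0.0084,"dy":-0.038,"dz":0,"rx":0,"ry":0,"rz":0,"hand":0.06},{"dx":0.0084,"dy":-0.038,"dz":0,"rx":0,"ry":0,"rz":0,"hand":0.06},{"dx":0.0084,"dy":-0.038,"dz":0,"rx":0,"ry":0,"rz":0,"hand":0.06}]'; python3 -m pendant '[{"dx":0.0084,"dy":-0.038,"dz":0,"rx":0,"ry":0,"rz":0,"hand":0.06},{"dx":0.0084,"dy":-0.038,"dz":0,"rx":0,"ry":0,"rz":0,"hand":0.06},{"dx":0.0084,"dy":-0.038,"dz":0,"rx":0,"ry":0,"rz":0,"hand":0.06},{"dx":0.0084,"dy":-0.036,"dz":0,"rx":0,"ry":0,"rz":0,"hand":0.06},{"dx":0,"dy":0,"dz":0,"rx":0,"ry":0,"rz":5.6,"hand":0.06},{"dx":0,"dy":0,"dz":0,"rx":0,"ry":0,"rz":5.6,"hand":0.06},{"dx":0,"dy":0,"dz":0,"rx":0,"ry":0,"rz":5.5,"hand":0.06},{"dx":0,"dy":0,"dz":0,"rx":0,"ry":0,"rz":0,"hand":0.06},{"dx":0,"dy":0,"dz":0,"rx":0,"ry":0,"rz":0,"hand":0.06},{"dx":0,"dy":0,"dz":0,"rx":0,"ry":0,"rz":0,"hand":0.06}]'
python3 - <<'E'
from fit import *
d=grab("wrist"); s=manip.get_state(); print(rot(s["ee_rot"]).as_matrix().round(3), s["position"])
p,e=fit([d],"quad",(.46,-.294,-.28),R=55); print((p[:2]*1000).round(1),np.degrees(p[2]).round(1),e)
X=rot(s["ee_rot"]).as_matrix().T@(np.r_[p[:2],s["position"][2]]-s["position"]); print("tool shift",X.round(4))
E
```

```text
clock: 9.7
position: [0.4879, -0.1445, 0.1625]
ee_rot: [-0.002, 0.003, 1.0, 0.001]
contact_force: [0.5, -0.8, 0.3]
width: 0.0601
gripper_force: 0.0
clock: 10.53
position: [0.4549, -0.2926, 0.1633]
ee_rot: [-0.001, 0.147, 0.989, 0.001]
contact_force: [0.2, -0.4, -0.2]
width: 0.0598
gripper_force: 0.0
[[-0.956  0.292 -0.001]
 [ 0.292  0.956  0.001]
 [ 0.001  0.001 -1.   ]] [ 0.45514871 -0.29262011  0.16359073]
[ 460.  -293.8] -16.6 0.060653594771241826
tool shift [-0.005   0.0003 -0.    ]
```

```bash
python3 -m pendant '[{"dx":-0.005,"dy":0,"dz":0.02,"rx":0,"ry":0,"rz":0,"hand":0.06},{"dx":0,"dy":0,"dz":0.035,"rx":0,"ry":0,"rz":0,"hand":0.06},{"dx":0,"dy":0,"dz":0.035,"rx":0,"ry":0,"rz":0,"hand":0.06},{"dx":0,"dy":0,"dz":0.03,"rx":0,"ry":0,"rz":0,"hand":0.06},{"dx":0,"dy":0,"dz":0.015,"rx":0,"ry":0,"rz":0,"hand":0.06},{"dx":0,"dy":0,"dz":0.006,"rx":0,"ry":0,"rz":0,"hand":0.06},{"dx":0,"dy":0,"dz":0,"rx":0,"ry":0,"rz":0,"hand":0.06}]'
python3 -m pendant '[{"dx":0,"dy":0,"dz":0.006,"rx":0,"ry":0,"rz":0,"hand":0.05},{"dx":0,"dy":0,"dz":0,"rx":0,"ry":0,"rz":0,"hand":0.04},{"dx":0,"dy":0,"dz":0,"rx":0,"ry":0,"rz":0,"hand":0.034},{"dx":0,"dy":0,"dz":0,"rx":0,"ry":0,"rz":0,"hand":0.03},{"dx":0,"dy":0,"dz":0,"rx":0,"ry":0,"rz":0,"hand":0.024},{"dx":0,"dy":0,"dz":0,"rx":0,"ry":0,"rz":0,"hand":0.024},{"dx":0,"dy":0,"dz":0,"rx":0,"ry":0,"rz":0,"hand":0.024}]' 35
```

```text
clock: 11.17
position: [0.4594, -0.2937, 0.0218]
ee_rot: [-0.001, 0.148, 0.989, 0.001]
contact_force: [0.7, 0.3, 0.5]
width: 0.0599
gripper_force: 0.0
clock: 11.75
position: [0.461, -0.2952, 0.0185]
ee_rot: [0.001, 0.149, 0.989, -0.001]
contact_force: [-0.5, 0.5, 5.9]
width: 0.0271
gripper_force: 36.0
```

```bash
python3 -m pendant '[{"dx":0,"dy":0,"dz":-0.01,"rx":0,"ry":0,"rz":0,"hand":0.024},{"dx":0,"dy":0,"dz":-0.025,"rx":0,"ry":0,"rz":0,"hand":0.024},{"dx":0,"dy":0,"dz":-0.025,"rx":0,"ry":0,"rz":-3,"hand":0.024},{"dx":0,"dy":0,"dz":-0.015,"rx":0,"ry":0,"rz":-5,"hand":0.024},{"dx":0,"dy":0,"dz":-0.005,"rx":0,"ry":0,"rz":-5,"hand":0.024},{"dx":0,"dy":0,"dz":0,"rx":0,"ry":0,"rz":-2,"hand":0.024}]'
python3 -m pendant '[{"dx":-0.01,"dy":0.015,"dz":0,"rx":0,"ry":0,"rz":0,"hand":0.024},{"dx":-0.02,"dy":0.03,"dz":0,"rx":0,"ry":0,"rz":0,"hand":0.024},{"dx":-0.02,"dy":0.035,"dz":0,"rx":0,"ry":0,"rz":0,"hand":0.024},{"dx":-0.02,"dy":0.035,"dz":0,"rx":0,"ry":0,"rz":0,"hand":0.024},{"dx":-0.02,"dy":0.035,"dz":0,"rx":0,"ry":0,"rz":0,"hand":0.024},{"dx":-0.02,"dy":0.03,"dz":0,"rx":0,"ry":0,"rz":0,"hand":0.024},{"dx":-0.012,"dy":0.019,"dz":0,"rx":0,"ry":0,"rz":0,"hand":0.024},{"dx":0,"dy":0,"dz":0,"rx":0,"ry":0,"rz":0,"hand":0.024},{"dx":0,"dy":0,"dz":0,"rx":0,"ry":0,"rz":0,"hand":0.024}]'
```

```text
clock: 12.25
position: [0.461, -0.2954, 0.0998]
ee_rot: [0.002, 0.016, 1.0, -0.001]
contact_force: [0.8, -0.3, -1.2]
width: 0.0272
gripper_force: 35.2
clock: 13.0
position: [0.5894, -0.0991, 0.0974]
ee_rot: [-0.0, 0.017, 1.0, -0.0]
contact_force: [-0.1, -0.2, -1.1]
width: 0.0271
gripper_force: 35.2
```

```bash
python3 -m pendant '[{"dx":0.001,"dy":0,"dz":0.015,"rx":0,"ry":0,"rz":0,"hand":0.024},{"dx":0,"dy":0,"dz":0.022,"rx":0,"ry":0,"rz":0,"hand":0.024},{"dx":0,"dy":0,"dz":0.02,"rx":0,"ry":0,"rz":0,"hand":0.024},{"dx":0,"dy":0,"dz":0.01,"rx":0,"ry":0,"rz":0,"hand":0.024},{"dx":0,"dy":0,"dz":0.005,"rx":0,"ry":0,"rz":0,"hand":0.024},{"dx":0,"dy":0,"dz":0.002,"rx":0,"ry":0,"rz":0,"hand":0.024},{"dx":0,"dy":0,"dz":0,"rx":0,"ry":0,"rz":0,"hand":0.024}]';python3 -m pendant '[{"dx":0,"dy":0,"dz":0.001,"rx":0,"ry":0,"rz":0,"hand":0.024},{"dx":0,"dy":0,"dz":0,"rx":0,"ry":0,"rz":0,"hand":0.024}]';python3 -m pendant '[{"dx":0,"dy":0,"dz":0.001,"rx":0,"ry":0,"rz":0,"hand":0.024},{"dx":0,"dy":0,"dz":0,"rx":0,"ry":0,"rz":0,"hand":0.024}]'
```

```text
clock: 13.58
position: [0.5884, -0.1008, 0.0235]
ee_rot: [0.0, 0.019, 1.0, -0.0]
contact_force: [-0.8, 0.2, -0.1]
width: 0.0272
gripper_force: 35.2
clock: 13.75
position: [0.589, -0.1005, 0.0232]
ee_rot: [0.001, 0.018, 1.0, -0.0]
contact_force: [0.1, -0.5, -0.2]
width: 0.0269
gripper_force: 35.2
clock: 13.92
position: [0.5886, -0.1002, 0.0218]
ee_rot: [0.0, 0.018, 1.0, -0.0]
contact_force: [-0.4, -0.9, -0.4]
width: 0.0273
gripper_force: 35.2
```

```bash
python3 -m pendant '[{"dx":0,"dy":0,"dz":0.002,"rx":0,"ry":0,"rz":0,"hand":0.024},{"dx":0,"dy":0,"dz":0,"rx":0,"ry":0,"rz":0,"hand":0.024}]';python3 -m pendant '[{"dx":0,"dy":0,"dz":0.001,"rx":0,"ry":0,"rz":0,"hand":0.024},{"dx":0,"dy":0,"dz":0,"rx":0,"ry":0,"rz":0,"hand":0.024}]';python3 -m pendant '[{"dx":0,"dy":0,"dz":0.001,"rx":0,"ry":0,"rz":0,"hand":0.024},{"dx":0,"dy":0,"dz":0,"rx":0,"ry":0,"rz":0,"hand":0.024}]'
```

```text
clock: 14.08
position: [0.5882, -0.1, 0.0192]
ee_rot: [-0.0, 0.018, 1.0, 0.0]
contact_force: [0.4, -0.1, -1.0]
width: 0.027
gripper_force: 35.2
clock: 14.25
position: [0.5884, -0.1001, 0.0185]
ee_rot: [0.0, 0.018, 1.0, 0.0]
contact_force: [-1.6, 0.0, 1.1]
width: 0.0271
gripper_force: 35.5
clock: 14.42
position: [0.5884, -0.1001, 0.0185]
ee_rot: [0.0, 0.018, 1.0, -0.0]
contact_force: [-2.3, 0.8, 7.7]
width: 0.0273
gripper_force: 36.2
```

```bash
python3 -m pendant '[{"dx":0,"dy":0,"dz":0,"rx":0,"ry":0,"rz":0,"hand":0.032},{"dx":0,"dy":0,"dz":0,"rx":0,"ry":0,"rz":0,"hand":0.042},{"dx":0,"dy":0,"dz":0,"rx":0,"ry":0,"rz":0,"hand":0.052},{"dx":0,"dy":0,"dz":0,"rx":0,"ry":0,"rz":0,"hand":0.052},{"dx":0,"dy":0,"dz":-0.01,"rx":0,"ry":0,"rz":0,"hand":0.052},{"dx":0,"dy":0,"dz":-0.03,"rx":0,"ry":0,"rz":0,"hand":0.052},{"dx":0,"dy":0,"dz":-0.04,"rx":0,"ry":0,"rz":0,"hand":0.052},{"dx":0,"dy":0,"dz":-0.04,"rx":0,"ry":0,"rz":0,"hand":0.07},{"dx":0,"dy":0,"dz":-0.03,"rx":0,"ry":0,"rz":0,"hand":0.07}]'
python3 -m pendant '[{"dx":0.02,"dy":0.033,"dz":0,"rx":0,"ry":0,"rz":0,"hand":0.07},{"dx":0.02,"dy":0.033,"dz":0,"rx":0,"ry":0,"rz":0,"hand":0.07},{"dx":0.02,"dy":0.033,"dz":0,"rx":0,"ry":0,"rz":0,"hand":0.07},{"dx":0.02,"dy":0.033,"dz":0,"rx":0,"ry":0,"rz":0,"hand":0.07},{"dx":0.02,"dy":0.033,"dz":0,"rx":0,"ry":0,"rz":0,"hand":0.07},{"dx":0.01,"dy":0.017,"dz":0,"rx":0,"ry":0,"rz":6,"hand":0.07},{"dx":0,"dy":0,"dz":0,"rx":0,"ry":0,"rz":6,"hand":0.07},{"dx":0,"dy":0,"dz":0,"rx":0,"ry":0,"rz":6,"hand":0.07},{"dx":0,"dy":0,"dz":0,"rx":0,"ry":0,"rz":0,"hand":0.07},{"dx":0,"dy":0,"dz":0,"rx":0,"ry":0,"rz":0,"hand":0.07},{"dx":0,"dy":0,"dz":0,"rx":0,"ry":0,"rz":0,"hand":0.07}]'
cat > look.py <<'E'
from fit import *
import sys
def look(n,p0,off=0,R=60,name=None):
    d=grab("wrist"); s=manip.get_state(); Rt=rot(s["ee_rot"]).as_matrix()
    p,e=fit([d],n,p0,R=R); print(n,(p[:2]*1000).round(1),np.degrees(p[2]).round(1),round(e,3))
    g=p[:2]+off*np.array([np.cos(p[2]),np.sin(p[2])])
    print("tcp",s["position"].round(4),"yaw-180",np.degrees(np.arctan2(-Rt[1,0],-Rt[0,0])).round(1),"tool shift",(Rt.T@(np.r_[g,s["position"][2]]-s["position"])).round(4))
    if name: save(d,name)
E
python3 - <<'E'
from look import *
look("arch",(.480,.087,-.35),.003,62,"arch")
E
```

```text
clock: 15.17
position: [0.5892, -0.1004, 0.1712]
ee_rot: [0.002, 0.018, 1.0, -0.0]
contact_force: [-0.4, 0.3, -0.5]
width: 0.0697
gripper_force: 0.0
clock: 16.08
position: [0.4852, 0.0855, 0.1676]
ee_rot: [0.0, 0.173, 0.985, 0.0]
contact_force: [-0.1, 0.1, -0.8]
width: 0.0701
gripper_force: 0.0
arch [479.9  85.5] -18.9 0.149
tcp [0.4852 0.0855 0.1675] yaw-180 -20.0 tool shift [ 0.002  -0.0017 -0.    ]
```

View pics/arch.png

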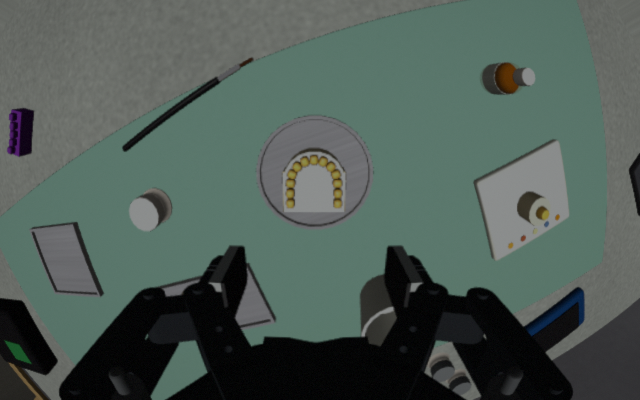

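```bash
python3 -m pendant '[{"dx":0.002,"dy":-0.001,"dz":0.02,"rx":0,"ry":0,"rz":0,"hand":0.072},{"dx":0,"dy":0,"dz":0.035,"rx":0,"ry":0,"rz":0,"hand":0.072},{"dx":0,"dy":0,"dz":0.035,"rx":0,"ry":0,"rz":0,"hand":0.072},{"dx":0,"dy":0,"dz":0.03,"rx":0,"ry":0,"rz":0,"hand":0.072},{"dx":0,"dy":0,"dz":0.015,"rx":0,"ry":0,"rz":0,"hand":0.072},{"dx":0,"dy":0,"dz":0.01,"rx":0,"ry":0,"rz":0,"hand":0.072},{"dx":0,"dy":0,"dz":0,"rx":0,"ry":0,"rz":0,"hand":0.072}]'
python3 -m pendant '[{"dx":0,"dy":0,"dz":0.008,"rx":0,"ry":0,"rz":0,"hand":0.072},{"dx":0,"dy":0,"dz":0,"rx":0,"ry":0,"rz":0,"hand":0.066},{"dx":0,"dy":0,"dz":0,"rx":0,"ry":0,"rz":0,"hand":0.062},{"dx":0,"dy":0,"dz":0,"rx":0,"ry":0,"rz":0,"hand":0.058},{"dx":0,"dy":0,"dz":0,"rx":0,"ry":0,"rz":0,"hand":0.052},{"dx":0,"dy":0,"dz":0,"rx":0,"ry":0,"rz":0,"hand":0.052},{"dx":0,"dy":0,"dz":0,"rx":0,"ry":0,"rz":0,"hand":0.052},{"dx":0,"dy":0,"dz":0,"rx":0,"ry":0,"rz":0,"hand":0.052}]' 45
```

```text
clock: 16.72
position: [0.4811, 0.085, 0.02]
ee_rot: [-0.003, 0.174, 0.985, -0.001]
contact_force: [-0.4, 0.1, -0.3]
width: 0.0717
gripper_force: 0.0
clock: 17.38
position: [0.4834, 0.0854, 0.0153]
ee_rot: [0.001, 0.174, 0.985, 0.0]
contact_force: [-1.1, -0.7, 6.3]
width: 0.0567
gripper_force: 49.5
```

```bash
python3 -m pendant '[{"dx":0,"dy":0,"dz":-0.01,"rx":0,"ry":0,"rz":0,"hand":0.052},{"dx":0,"dy":0,"dz":-0.02,"rx":0,"ry":0,"rz":0,"hand":0.052},{"dx":0,"dy":0,"dz":-0.03,"rx":0,"ry":0,"rz":0,"hand":0.052},{"dx":0,"dy":0,"dz":-0.02,"rx":0,"ry":0,"rz":0,"hand":0.052},{"dx":0,"dy":0,"dz":-0.01,"rx":0,"ry":0,"rz":0,"hand":0.052},{"dx":0,"dy":0,"dz":0,"rx":0,"ry":0,"rz":0,"hand":0.052}]'
python3 -m pendant '[{"dx":-0.0042,"dy":-0.0131,"dz":0,"rx":0,"ry":0,"rz":0,"hand":0.052},{"dx":-0.0085,"dy":-0.0262,"dz":0,"rx":0,"ry":0,"rz":0,"hand":0.052},{"dx":-0.0116,"dy":-0.036,"dz":0,"rx":0,"ry":0,"rz":0,"hand":0.052},{"dx":-0.0116,"dy":-0.036,"dz":0,"rx":0,"ry":0,"rz":0,"hand":0.052},{"dx":-0.0116,"dy":-0.036,"dz":0,"rx":0,"ry":0,"rz":0,"hand":0.052},{"dx":-0.0116,"dy":-0.036,"dz":0,"rx":0,"ry":0,"rz":0,"hand":0.052},{"dx":-0.0116,"dy":-0.036,"dz":0,"rx":0,"ry":0,"rz":0,"hand":0.052},{"dx":-0.0116,"dy":-0.036,"dz":0,"rx":0,"ry":0,"rz":0,"hand":0.052},{"dx":-0.0116,"dy":-0.036,"dz":0,"rx":0,"ry":0,"rz":0,"hand":0.052},{"dx":-0.0116,"dy":-0.036,"dz":0,"rx":0,"ry":0,"rz":0,"hand":0.052},{"dx":-0.0085,"dy":-0.0262,"dz":0,"rx":0,"ry":0,"rz":0,"hand":0.052},{"dx":-0.0042,"dy":-0.0131,"dz":0,"rx":0,"ry":0,"rz":0,"hand":0.052}]'
python3 -m pendant '[{"dx":0,"dy":0,"dz":0,"rx":0,"ry":0,"rz":0,"hand":0.052},{"dx":0,"dy":0,"dz":0,"rx":0,"ry":0,"rz":0,"hand":0.052}]'
```

```text
clock: 17.88
position: [0.4846, 0.0857, 0.1067]
ee_rot: [0.003, 0.174, 0.985, 0.001]
contact_force: [-0.2, -0.0, -2.0]
width: 0.057
gripper_force: 48.7
clock: 18.88
position: [0.4674, -0.303, 0.1029]
ee_rot: [-0.0, 0.176, 0.984, -0.0]
contact_force: [-0.2, -0.2, -1.1]
width: 0.0572
gripper_force: 48.7
clock: 19.05
position: [0.4671, -0.2986, 0.1031]
ee_rot: [-0.001, 0.175, 0.985, 0.001]
contact_force: [0.0, 0.6, -1.7]
width: 0.0572
gripper_force: 48.7
```

```bash
python3 -m pendant '[{"dx":-0.002,"dy":0,"dz":0.015,"rx":0,"ry":0,"rz":0,"hand":0.052},{"dx":0,"dy":0,"dz":0.025,"rx":0,"ry":0,"rz":0,"hand":0.052},{"dx":0,"dy":0,"dz":0.022,"rx":0,"ry":0,"rz":0,"hand":0.052},{"dx":0,"dy":0,"dz":0.012,"rx":0,"ry":0,"rz":0,"hand":0.052},{"dx":0,"dy":0,"dz":0.006,"rx":0,"ry":0,"rz":0,"hand":0.052},{"dx":0,"dy":0,"dz":0.003,"rx":0,"ry":0,"rz":0,"hand":0.052},{"dx":0,"dy":0,"dz":0,"rx":0,"ry":0,"rz":0,"hand":0.052}]';python3 -m pendant '[{"dx":0,"dy":0,"dz":0.002,"rx":0,"ry":0,"rz":0,"hand":0.052},{"dx":0,"dy":0,"dz":0,"rx":0,"ry":0,"rz":0,"hand":0.052}]';python3 -m pendant '[{"dx":0,"dy":0,"dz":0.001,"rx":0,"ry":0,"rz":0,"hand":0.052},{"dx":0,"dy":0,"dz":0,"rx":0,"ry":0,"rz":0,"hand":0.052}]'
```

```text
clock: 19.63
position: [0.4698, -0.2987, 0.021]
ee_rot: [-0.0, 0.174, 0.985, 0.0]
contact_force: [0.1, 0.1, -1.5]
width: 0.0572
gripper_force: 48.6
clock: 19.8
position: [0.4704, -0.3001, 0.02]
ee_rot: [0.001, 0.174, 0.985, -0.0]
contact_force: [0.6, -1.1, -2.0]
width: 0.0571
gripper_force: 48.6
clock: 19.97
position: [0.4701, -0.3003, 0.0188]
ee_rot: [0.0, 0.174, 0.985, -0.0]
contact_force: [-0.0, -0.6, -1.7]
width: 0.0571
gripper_force: 48.6
```

```bash
python3 -m pendant '[{"dx":0,"dy":0,"dz":0.002,"rx":0,"ry":0,"rz":0,"hand":0.052},{"dx":0,"dy":0,"dz":0,"rx":0,"ry":0,"rz":0,"hand":0.052}]';python3 -m pendant '[{"dx":0,"dy":0,"dz":0.001,"rx":0,"ry":0,"rz":0,"hand":0.052},{"dx":0,"dy":0,"dz":0,"rx":0,"ry":0,"rz":0,"hand":0.052}]';python3 -m pendant '[{"dx":0,"dy":0,"dz":0.001,"rx":0,"ry":0,"rz":0,"hand":0.052},{"dx":0,"dy":0,"dz":0,"rx":0,"ry":0,"rz":0,"hand":0.052}]'
```

```text
clock: 20.13
position: [0.4697, -0.3002, 0.0163]
ee_rot: [0.0, 0.174, 0.985, 0.0]
contact_force: [0.1, -0.4, -1.3]
width: 0.0571
gripper_force: 48.6
clock: 20.3
position: [0.4698, -0.3002, 0.0154]
ee_rot: [0.0, 0.174, 0.985, -0.0]
contact_force: [-0.4, 0.2, 0.0]
width: 0.0571
gripper_force: 48.9
clock: 20.47
position: [0.4698, -0.3002, 0.0153]
ee_rot: [0.0, 0.174, 0.985, -0.0]
contact_force: [-1.4, 0.4, 6.8]
width: 0.0569
gripper_force: 49.6
```

```bash
python3 -m pendant '[{"dx":0,"dy":0,"dz":0,"rx":0,"ry":0,"rz":0,"hand":0.062},{"dx":0,"dy":0,"dz":0,"rx":0,"ry":0,"rz":0,"hand":0.068},{"dx":0,"dy":0,"dz":0,"rx":0,"ry":0,"rz":0,"hand":0.072},{"dx":0,"dy":0,"dz":0,"rx":0,"ry":0,"rz":0,"hand":0.072},{"dx":0,"dy":0,"dz":-0.01,"rx":0,"ry":0,"rz":0,"hand":0.072},{"dx":0,"dy":0,"dz":-0.03,"rx":0,"ry":0,"rz":0,"hand":0.072},{"dx":0,"dy":0,"dz":-0.04,"rx":0,"ry":0,"rz":0,"hand":0.072},{"dx":0,"dy":0,"dz":-0.04,"rx":0,"ry":0,"rz":0,"hand":0.072},{"dx":0,"dy":0,"dz":-0.032,"rx":0,"ry":0,"rz":0,"hand":0.07}]'
python3 -m pendant '[{"dx":0.0059,"dy":0.0386,"dz":0,"rx":0,"ry":0,"rz":0,"hand":0.07},{"dx":0.0059,"dy":0.0386,"dz":0,"rx":0,"ry":0,"rz":0,"hand":0.07},{"dx":0.0059,"dy":0.0386,"dz":0,"rx":0,"ry":0,"rz":0,"hand":0.07},{"dx":0.0059,"dy":0.0386,"dz":0,"rx":0,"ry":0,"rz":0,"hand":0.07},{"dx":0.0059,"dy":0.0386,"dz":0,"rx":0,"ry":0,"rz":0,"hand":0.07},{"dx":0.0059,"dy":0.0386,"dz":0,"rx":0,"ry":0,"rz":0,"hand":0.07},{"dx":0.0059,"dy":0.0386,"dz":0,"rx":0,"ry":0,"rz":0,"hand":0.07},{"dx":0.0059,"dy":0.0386,"dz":0,"rx":0,"ry":0,"rz":0,"hand":0.07},{"dx":0.0059,"dy":0.0386,"dz":0,"rx":0,"ry":0,"rz":0,"hand":0.07},{"dx":0.0059,"dy":0.0386,"dz":0,"rx":0,"ry":0,"rz":0,"hand":0.07},{"dx":0.0059,"dy":0.0386,"dz":0,"rx":0,"ry":0,"rz":0,"hand":0.07},{"dx":0.0059,"dy":0.0386,"dz":0,"rx":0,"ry":0,"rz":0,"hand":0.07}]'
python3 -m pendant '[{"dx":0.0059,"dy":0.0386,"dz":0,"rx":0,"ry":0,"rz":0,"hand":0.07},{"dx":0.0059,"dy":0.0386,"dz":0,"rx":0,"ry":0,"rz":0,"hand":0.07},{"dx":0.0059,"dy":0.0386,"dz":0,"rx":0,"ry":0,"rz":0,"hand":0.07},{"dx":0.0059,"dy":0.0386,"dz":0,"rx":0,"ry":0,"rz":0,"hand":0.07},{"dx":0,"dy":0,"dz":0,"rx":0,"ry":0,"rz":0,"hand":0.07},{"dx":0,"dy":0,"dz":0,"rx":0,"ry":0,"rz":0,"hand":0.07},{"dx":0,"dy":0,"dz":0,"rx":0,"ry":0,"rz":0,"hand":0.07}]'
python3 - <<'E'
from h import *
d=grab("wrist"); s=manip.get_state(); print(s["position"])
h=cv2.cvtColor(d["frame"],cv2.COLOR_RGB2HSV)
m=((h[...,0]<34)&(h[...,0]>18)&(h[...,1]>90)&(h[...,2]>70))
c=proj(d,[.591,.312,.055])[0]; y,x=np.nonzero(m); k=np.hypot(x-c[0],y-c[1])<15
t=[x[k].mean(),y[k].mean()]; print(c,t,k.sum()); P=plane(d,[t],.052)[0]; print(P, rot(s["ee_rot"]).as_matrix().T@(P-s["position"]))
save(d,"die2",(int(c[0])-80,int(c[1])-60,int(c[0])+80,int(c[1])+60,3))
E
```

```text
clock: 21.22
position: [0.4703, -0.3005, 0.1698]
ee_rot: [0.001, 0.174, 0.985, -0.001]
contact_force: [1.0, -0.9, -0.4]
width: 0.0695
gripper_force: 0.0
clock: 22.22
position: [0.5623, 0.1612, 0.1671]
ee_rot: [0.0, 0.174, 0.985, 0.0]
contact_force: [0.7, -0.4, 0.7]
width: 0.07
gripper_force: 0.0
clock: 22.8
position: [0.5928, 0.3121, 0.1664]
ee_rot: [-0.0, 0.174, 0.985, -0.001]
contact_force: [-0.4, 0.6, 1.0]
width: 0.0702
gripper_force: 0.0
[0.59280476 0.31140467 0.16647296]
[314.74122781 192.74603439] [np.float64(314.126582278481), np.float64(192.21518987341773)] 158
[0.59118019 0.31136004 0.052     ] [ 0.00148773 -0.00048819  0.11447378]
```

View pics/die2.png

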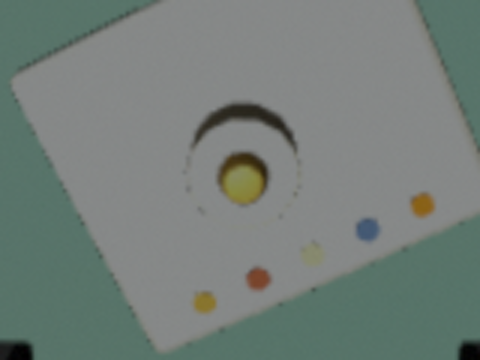

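```bash
python3 -m pendant '[{"dx":0.0015,"dy":0,"dz":0.02,"rx":0,"ry":0,"rz":0,"hand":0.06},{"dx":0,"dy":0,"dz":0.035,"rx":0,"ry":0,"rz":0,"hand":0.06},{"dx":0,"dy":0,"dz":0.035,"rx":0,"ry":0,"rz":0,"hand":0.06},{"dx":0,"dy":0,"dz":0.025,"rx":0,"ry":0,"rz":0,"hand":0.06},{"dx":0,"dy":0,"dz":0.012,"rx":0,"ry":0,"rz":0,"hand":0.06},{"dx":0,"dy":0,"dz":0.008,"rx":0,"ry":0,"rz":0,"hand":0.06},{"dx":0,"dy":0,"dz":0,"rx":0,"ry":0,"rz":0,"hand":0.06}]'
python3 -m pendant '[{"dx":0,"dy":0,"dz":0.005,"rx":0,"ry":0,"rz":0,"hand":0.05},{"dx":0,"dy":0,"dz":0,"rx":0,"ry":0,"rz":0,"hand":0.042},{"dx":0,"dy":0,"dz":0,"rx":0,"ry":0,"rz":0,"hand":0.036},{"dx":0,"dy":0,"dz":0,"rx":0,"ry":0,"rz":0,"hand":0.03},{"dx":0,"dy":0,"dz":0,"rx":0,"ry":0,"rz":0,"hand":0.03},{"dx":0,"dy":0,"dz":0,"rx":0,"ry":0,"rz":0,"hand":0.03},{"dx":0,"dy":0,"dz":0,"rx":0,"ry":0,"rz":0,"hand":0.03}]' 35
```

```text
clock: 23.43
position: [0.5915, 0.3116, 0.0305]
ee_rot: [-0.001, 0.175, 0.985, -0.001]
contact_force: [-0.1, 0.2, -0.1]
width: 0.0599
gripper_force: 0.0
clock: 24.02
position: [0.5928, 0.3133, 0.028]
ee_rot: [0.001, 0.174, 0.985, 0.001]
contact_force: [0.2, -0.2, 6.4]
width: 0.0315
gripper_force: 35.0
```

```bash
python3 -m pendant '[{"dx":0,"dy":0,"dz":-0.01,"rx":0,"ry":0,"rz":0,"hand":0.03},{"dx":0,"dy":0,"dz":-0.025,"rx":0,"ry":0,"rz":0,"hand":0.03},{"dx":0,"dy":0,"dz":-0.035,"rx":0,"ry":0,"rz":0,"hand":0.03},{"dx":0,"dy":0,"dz":-0.025,"rx":0,"ry":0,"rz":0,"hand":0.03},{"dx":0,"dy":0,"dz":-0.015,"rx":0,"ry":0,"rz":0,"hand":0.03},{"dx":0,"dy":0,"dz":0,"rx":0,"ry":0,"rz":0,"hand":0.03}]'
python3 -m pendant '[{"dx":0.0016,"dy":-0.0127,"dz":0,"rx":0,"ry":0,"rz":0,"hand":0.03},{"dx":0.0031,"dy":-0.0255,"dz":0,"rx":0,"ry":0,"rz":0,"hand":0.03},{"dx":0.0043,"dy":-0.035,"dz":0,"rx":0,"ry":0,"rz":0,"hand":0.03},{"dx":0.0043,"dy":-0.035,"dz":0,"rx":0,"ry":0,"rz":0,"hand":0.03},{"dx":0.0043,"dy":-0.035,"dz":0,"rx":0,"ry":0,"rz":0,"hand":0.03},{"dx":0.0043,"dy":-0.035,"dz":0,"rx":0,"ry":0,"rz":0,"hand":0.03},{"dx":0.0043,"dy":-0.035,"dz":0,"rx":0,"ry":0,"rz":0,"hand":0.03},{"dx":0.0031,"dy":-0.0255,"dz":0,"rx":0,"ry":0,"rz":0,"hand":0.03},{"dx":0.0016,"dy":-0.0127,"dz":0,"rx":0,"ry":0,"rz":0,"hand":0.03},{"dx":0,"dy":0,"dz":0,"rx":0,"ry":0,"rz":0,"hand":0.03},{"dx":0,"dy":0,"dz":0,"rx":0,"ry":0,"rz":0,"hand":0.03}]'
```

```text
clock: 24.52
position: [0.5941, 0.314, 0.1413]
ee_rot: [0.004, 0.174, 0.985, 0.002]
contact_force: [0.7, -0.5, -0.4]
width: 0.0319
gripper_force: 34.8
clock: 25.43
position: [0.4766, 0.0875, 0.136]
ee_rot: [-0.0, 0.175, 0.985, 0.001]
contact_force: [0.2, 0.0, -0.6]
width: 0.0317
gripper_force: 34.9
```

Down 0.112 in total, then by feel.

```bash
python3 -m pendant '[{"dx":0,"dy":0,"dz":0.015,"rx":0,"ry":0,"rz":0,"hand":0.03},{"dx":0,"dy":0,"dz":0.03,"rx":0,"ry":0,"rz":0,"hand":0.03},{"dx":0,"dy":0,"dz":0.03,"rx":0,"ry":0,"rz":0,"hand":0.03},{"dx":0,"dy":0,"dz":0.02,"rx":0,"ry":0,"rz":0,"hand":0.03},{"dx":0,"dy":0,"dz":0.01,"rx":0,"ry":0,"rz":0,"hand":0.03},{"dx":0,"dy":0,"dz":0.006,"rx":0,"ry":0,"rz":0,"hand":0.03},{"dx":0,"dy":0,"dz":0,"rx":0,"ry":0,"rz":0,"hand":0.03},{"dx":0,"dy":0,"dz":0,"rx":0,"ry":0,"rz":0,"hand":0.03}]';python3 -m pendant '[{"dx":0,"dy":0,"dz":0.002,"rx":0,"ry":0,"rz":0,"hand":0.03},{"dx":0,"dy":0,"dz":0,"rx":0,"ry":0,"rz":0,"hand":0.03}]';python3 -m pendant '[{"dx":0,"dy":0,"dz":0.002,"rx":0,"ry":0,"rz":0,"hand":0.03},{"dx":0,"dy":0,"dz":0,"rx":0,"ry":0,"rz":0,"hand":0.03}]'
```

```text
clock: 26.1
position: [0.4774, 0.0882, 0.0253]
ee_rot: [0.0, 0.174, 0.985, 0.0]
contact_force: [-0.0, 0.6, -0.4]
width: 0.0322
gripper_force: 34.9
clock: 26.27
position: [0.4773, 0.0877, 0.0239]
ee_rot: [0.001, 0.174, 0.985, 0.0]
contact_force: [0.2, 0.6, 0.1]
width: 0.0315
gripper_force: 34.9
clock: 26.43
position: [0.4767, 0.0874, 0.0216]
ee_rot: [0.0, 0.174, 0.985, 0.0]
contact_force: [-0.5, 0.8, -1.1]
width: 0.0315
gripper_force: 34.9
```

```bash
python3 -m pendant '[{"dx":0,"dy":0,"dz":0.002,"rx":0,"ry":0,"rz":0,"hand":0.03},{"dx":0,"dy":0,"dz":0,"rx":0,"ry":0,"rz":0,"hand":0.03}]';python3 -m pendant '[{"dx":0,"dy":0,"dz":0.001,"rx":0,"ry":0,"rz":0,"hand":0.03},{"dx":0,"dy":0,"dz":0,"rx":0,"ry":0,"rz":0,"hand":0.03}]';python3 -m pendant '[{"dx":0,"dy":0,"dz":0.001,"rx":0,"ry":0,"rz":0,"hand":0.03},{"dx":0,"dy":0,"dz":0,"rx":0,"ry":0,"rz":0,"hand":0.03}]'
```

```text
clock: 26.6
position: [0.4764, 0.0873, 0.0193]
ee_rot: [0.0, 0.174, 0.985, 0.0]
contact_force: [0.3, -0.6, 0.4]
width: 0.0314
gripper_force: 34.9
clock: 26.77
position: [0.4764, 0.0873, 0.0182]
ee_rot: [-0.0, 0.174, 0.985, 0.0]
contact_force: [-0.2, 0.5, -1.1]
width: 0.0319
gripper_force: 34.9
clock: 26.93
position: [0.4765, 0.0873, 0.0179]
ee_rot: [0.0, 0.174, 0.985, 0.0]
contact_force: [-1.8, 0.0, 4.7]
width: 0.0315
gripper_force: 35.5
```

```bash
python3 -m pendant '[{"dx":0,"dy":0,"dz":0,"rx":0,"ry":0,"rz":0,"hand":0.036},{"dx":0,"dy":0,"dz":0,"rx":0,"ry":0,"rz":0,"hand":0.045},{"dx":0,"dy":0,"dz":0,"rx":0,"ry":0,"rz":0,"hand":0.055},{"dx":0,"dy":0,"dz":0,"rx":0,"ry":0,"rz":0,"hand":0.055},{"dx":0,"dy":0,"dz":-0.01,"rx":0,"ry":0,"rz":0,"hand":0.055},{"dx":0,"dy":0,"dz":-0.03,"rx":0,"ry":0,"rz":0,"hand":0.055},{"dx":0,"dy":0,"dz":-0.04,"rx":0,"ry":0,"rz":0,"hand":0.055},{"dx":0,"dy":0,"dz":-0.04,"rx":0,"ry":0,"rz":0,"hand":0.055},{"dx":0,"dy":0,"dz":-0.04,"rx":0,"ry":0,"rz":0,"hand":0.055},{"dx":0,"dy":0,"dz":-0.04,"rx":0,"ry":0,"rz":0,"hand":0.055}]'
python3 -m pendant '[{"dx":-0.013,"dy":-0.036,"dz":0,"rx":0,"ry":0,"rz":-5,"hand":0.06},{"dx":-0.013,"dy":-0.036,"dz":0,"rx":0,"ry":0,"rz":-5,"hand":0.06},{"dx":-0.008,"dy":-0.036,"dz":0,"rx":0,"ry":0,"rz":-5,"hand":0.06},{"dx":-0.005,"dy":-0.036,"dz":0,"rx":0,"ry":0,"rz":-5,"hand":0.06},{"dx":0,"dy":-0.036,"dz":0,"rx":0,"ry":0,"rz":0,"hand":0.06},{"dx":0,"dy":0,"dz":0,"rx":0,"ry":0,"rz":0,"hand":0.06},{"dx":0,"dy":0,"dz":0,"rx":0,"ry":0,"rz":0,"hand":0.06},{"dx":0,"dy":0,"dz":0,"rx":0,"ry":0,"rz":0,"hand":0.06}]'
python3 - <<'E'
from look import *
d=grab("wrist"); save(d,"end"); s=manip.get_state(); print(s["contact_force"])
for n,p0,R in [("arch",(.466,-.298,-.35),42),("quad",(.587,-.0995,0),36),("die",(.476,.087,0),24)]:
    p,e=fit([d],n,p0,R=R); print(n,(p[:2]*1000).round(1),np.degrees(p[2]).round(1),round(e,3))
E
```

```text
clock: 27.77
position: [0.4759, 0.0873, 0.2192]
ee_rot: [-0.0, 0.174, 0.985, 0.0]
contact_force: [1.7, -0.1, -0.7]
width: 0.0549
gripper_force: 0.0
clock: 28.43
position: [0.4825, -0.0979, 0.217]
ee_rot: [-0.0, 0.001, 1.0, 0.001]
contact_force: [0.4, -0.1, 0.3]
width: 0.06
gripper_force: 0.0
[ 0.57858836  0.30518327 -0.76461509]
arch [ 466.7 -300. ] -19.2 0.135
quad [ 588.  -100.2] -1.3 0.083
die [475.4  87.9] -0.3 0.104
```

View pics/end.png

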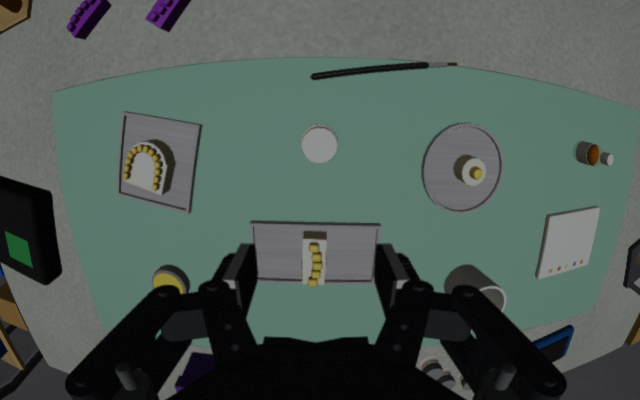

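```bash
python3 -c "
from rig import manip
print(manip.sign_off())"
```

```text
the job is handed in; nothing more can be done
None
```

The job is handed in at about 28 s on the robot clock: full arch in the square tray, quadrant in the oblong tray, die in the round dish. All three are upright, released and within about 2 mm of the middle by my last wrist-camera measurement. The die was parked on the palette on the way, the cup, bottle and jar were never touched, and the hand-in call returned no verdict.

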